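# Clear the glue-up jig, slide the panel home and swing the hold-down over it

### The job

Pick up the yellow-handled scraper block, use it to sweep the three small offcuts clear of the green mat, and stand it back in the middle of its cork rest. Then slide the pale panel along the bench, flat and without lifting it, until it covers the green mat end to end and lies flush against the wooden fence, and after that swing the red-handled hold-down arm over the panel as far as its stop. Do not touch the offcuts with the gripper itself, and leave everything else on the bench as it is.

Things in the scene. Friction and masses are not known exactly. Their poses are not given: they have to be found in the camera images.
- jig: fixed jig. Origin: centre of a green mat 110 (jig x) x 150 mm (jig y), flush with the bench, z = 0, no step. Plywood fence 22 mm high, 25 thick, 210 long (along y, centred) on its far side: face at x = +55 mm. Other sides open. Behind the fence a 22 mm high block (x +80 to +114, y -45 to +5 mm) carries the hold-down's pivot. Panel home: centred on this origin, axes parallel
- hold_down (a joint): turn of the steel hold-down arm about its upright pivot, rad: 0 = on its stop, arm along jig -x over the panel; grows as it opens towards jig +y (1.57: along jig +y), max 2.2; starts at 1.35 to 1.9. Friction of 0.06 N m keeps it where it is left. Arm underside 30 mm, its foot 25 mm, its top 38 mm above the bench: it clears fence and panel
- handle (a point): point on the axis of the red upright round handle at the outer end of the hold-down arm, 68 mm above the bench. The handle is 18 mm in diameter, its top 82 mm above the bench; its axis is 100 mm from the pivot
- pivot (a point): point on the vertical axis of the hold-down arm's pivot, fixed to the jig at jig x = +95 mm, y = -20 mm; the steel pivot reaches 48 mm above the bench
- panel: pale wood panel 110 (x) x 150 (y) x 20 mm, about 0.25 kg, flat on the bench right of the mat (jig -y side), its centre 35 to 80 mm nearer the robot than the mat's (along jig x), within 0.3 rad of the jig's direction. Too wide for the gripper: push it at its edges. Origin: centre of its underside
- scraper: scraper block, 0.12 kg, standing on the cork rest: a dark wooden foot 96 (x) x 26 (y) x 30 mm high with a yellow grip on top, 60 (x) x 22 (y) mm, from 29 to 61 mm above its underside. Grip it across y. Sweep with its long side. Origin: centre of its underside, z up
- rest: fixed cork rest, a plate 120 (x) x 70 (y) x 6 mm on the bench to the left. Origin: centre of its underside; its top is 6 mm above that
- offcut0: pale wooden offcut block 20 x 14 x 10 mm, 10 g, one of three lying on the green mat. Origin: centre of its underside
- offcut1: pale wooden offcut block 20 x 14 x 10 mm, 10 g, one of three lying on the green mat. Origin: centre of its underside
- offcut2: pale wooden offcut block 20 x 14 x 10 mm, 10 g, one of three lying on the green mat. Origin: centre of its underside
- dark_panel: dark walnut panel 100 x 140 x 20 mm, lying flat; not to be used, leave it. Origin: centre of its underside
- tin: round tin 66 mm across, 75 mm high, blue label, standing near the cork rest (the two swap places between starts); leave it. Origin: centre of its underside
- glue: white glue bottle 60 mm across, 150 mm high, beyond the jig to the left; leave it. Origin: centre of its underside
- cup: white cup 72 mm across, 90 mm high; leave it. Origin: centre of its underside
- plane: steel hand plane 200 x 55 mm, about 85 mm high, at the back of the bench; leave it. Origin: centre of its underside
- mallet: wooden mallet lying flat, 270 mm long, 66 mm high, head 75 x 130 mm; leave it. Origin: on its underside, 60 mm from the head's centre, handle to -x
Things that resemble listed ones, but are neither listed nor needed, are in the scene too. What is shaped like the scraper but pink is not meant. There is more than one size of the jig; the one meant has the size given above.

How it is judged (in metres and radians):
On the way, in this order (a step that is already met when the one before it is completed fails the run):
1. the scraper block is held in the gripper, lifted off its rest (contact force between the fingers and scraper above 1 N and z of scraper in the frame of rest above 0.02 m), for 0.1 s.
2. all three offcuts are off the green mat, with the scraper still in the gripper ((y of offcut0 in the frame of jig above 0.082 m or y of offcut0 in the frame of jig below -0.082 m or x of offcut0 in the frame of jig below -0.062 m) and (y of offcut1 in the frame of jig above 0.082 m or y of offcut1 in the frame of jig below -0.082 m or x of offcut1 in the frame of jig below -0.062 m) and (y of offcut2 in the frame of jig above 0.082 m or y of offcut2 in the frame of jig below -0.082 m or x of offcut2 in the frame of jig below -0.062 m) and contact force between the fingers and scraper above 1 N), for 0.1 s.
3. the scraper stands on its cork rest again, let go (horizontal distance between scraper and rest below 0.025 m and z of scraper in the frame of rest below 0.012 m and angle between scraper's own z axis and vertical below 0.1 rad and contact force between the fingers and scraper below 0.1 N), for 0.2 s.
4. the pale panel covers the mat, flush against the fence, with the hold-down arm still open (x of panel in the frame of jig between -0.005 and 0.004 m and y of panel in the frame of jig between -0.012 and 0.012 m and angle between the x axis of panel and the x axis of jig, either way round below 0.05 rad and height (world z) of panel below 0.004 m and value of joint hold_down above 0.9 rad), for 0.2 s.
5. the hold-down arm is swung over the panel to its stop (x of panel in the frame of jig between -0.005 and 0.004 m and y of panel in the frame of jig between -0.012 and 0.012 m and angle between the x axis of panel and the x axis of jig, either way round below 0.05 rad and height (world z) of panel below 0.004 m and value of joint hold_down below 0.1 rad), for 0.2 s.
At the end, for the whole second after the job is handed in: Panel flat, centred on the mat within 12 mm along the fence, within 5 mm of touching it, parallel within 0.05 rad; hold-down arm within 0.1 rad of its stop; offcuts' centres 7 mm beyond the mat's open edges; scraper upright on its rest, within 25 mm of its centre; all at rest (all of step 5 and (y of offcut0 in the frame of jig above 0.082 m or y of offcut0 in the frame of jig below -0.082 m or x of offcut0 in the frame of jig below -0.062 m) and (y of offcut1 in the frame of jig above 0.082 m or y of offcut1 in the frame of jig below -0.082 m or x of offcut1 in the frame of jig below -0.062 m) and (y of offcut2 in the frame of jig above 0.082 m or y of offcut2 in the frame of jig below -0.082 m or x of offcut2 in the frame of jig below -0.062 m) and horizontal distance between scraper and rest below 0.025 m and z of scraper in the frame of rest below 0.012 m and angle between scraper's own z axis and vertical below 0.1 rad and linear speed of each of panel, scraper below 0.01 m/s).
It fails at once if the pale panel is lifted (over 15 mm) or tipped (over 0.2 rad) (height (world z) of panel above 0.015 m or angle between panel's own z axis and vertical above 0.2 rad).
It fails at once if an offcut is touched with the gripper or arm (contact force between any of the fingers, the arm and offcut0 above 0.1 N or contact force between any of the fingers, the arm and offcut1 above 0.1 N or contact force between any of the fingers, the arm and offcut2 above 0.1 N).
It fails at once if another thing on the bench is moved by more than 30 mm (distance of any of dark_panel, tin, glue, cup, plane, mallet from where it was at the start of the episode above 0.03 m).
It also fails if it takes over 72 s, if anything falls off the work surface, if the arm or the gripper's body presses on something with over 40 N, if the wrist force passes 120 N, or if a joint passes its speed limit or range.

### The arm

A 6-joint arm with a two-finger parallel gripper is mounted at the origin on the work surface. World frame = base frame: x ahead of the robot, y to its left, z up, the work surface at z = 0. Lengths are in mm, angles in rad, forces in N, time in s.
With the tool pointing down it reaches from about 225 to 725 mm from the base axis. Payload 3.1 kg.
Tool frame: the origin (TCP) lies midway between the tips of the shut fingers; the grasp point (between the pads) lies arm.grip_depth behind it (arm.grip_depth is the distance from the TCP to the grasp point, in mm); z points along the fingers, y is the line along which they close (so a half turn about z gives the same grasp; the last joint's range is limited). The gripper opens to 85 mm and grips with 20 to 120 N. Pads are 22 mm wide; open, the fingers measure 114 mm over their backs; the gripper's body (76 mm by 85 mm) begins 54 mm behind the grasp point. The pads swing forward as they close: fully open they stand 13 mm farther back than shut.
Start: joints at [-1.396, 0.048, 0.099, 1.622, 0, 1.443], TCP at [156.537, -501.112, 231.312] pointing down, gripper open.
Joint ranges: [-2.91, 2.91], [-0.99, 1.94], [-1.21, 1.42], [-2.12, 2.29], [-1.49, 1.47], [-3.14, 3.14]. Speed limits (rad/s): [2.79, 2.79, 3.14, 3.14, 3.14, 3.14].

### API

Orientations are given as a 3x3 rotation matrix whose columns are the frame's x, y, z axes.
In Python, from workcell import arm, grip, get_obs, snapshot, camera_model, boxes_of gives the robot as it stands. Calls block until the motion is done:
- arm.goto(position, orientation): joint-space move of the TCP to a pose.
- arm.move_l(position, attitude=None, speed=150): straight line of the TCP; attitude=None keeps the orientation; speed is the mean speed in mm/s.
- arm.move_joints(angles): joint-space move.
- grip(opening, strength=None): opening from 0.0 (shut) to 1.0 (fully open); strength is the grip in N (None keeps the last); returns when the fingers have stopped.
- arm.sleep(seconds).
- arm.ik(position, orientation): joint angles nearest the present ones, or None.
- get_obs(): the state.
- snapshot(name): name is "scene" or "top"; returns (picture, depth): 400x640x3 uint8, red, green, blue; 400x640 float32, mm along the optical axis (not along the pixel's ray), 0 where there is no reading.
- camera_model(name): a dict with "intrinsics" (3x3 intrinsics, pixels), "k1" (the pictures are not rectified: a ray, as slopes to the right and down, at radius r is drawn at 1 + k1 r^2 times it, then the intrinsics apply), "position" and "attitude" of the camera in the world. Camera axes: x right, y down, z forward; pixel columns grow to the right and rows downward; lengths in mm; the calibration is good to about 2 mm. A picture is of the moment at which its call begins. camera_model takes no time and is no camera call.
A pose or a line that the arm cannot do raises arm.IKError and nothing moves.
- arm.finish_job(): hands the job in; it is judged then, once.
Trained networks look in the newest picture that a camera, given by its name, has taken for a name from the list of things; names that differ only in an ending like _2 or _b are one class to them, and where a whole thing is asked for, a point or a joint stands for the part that bears it (a point fixed in the world has none). Each returns a list of dicts, best first, with "confidence" (0 to 1); they miss things now and then, are a little off and sometimes report something else, mostly with a low value. They report only what shows in the picture. A call takes as long as a camera call. They do not tell look-alikes from the thing itself.
- boxes_of(target, camera): "bbox" ([left, top, right, bottom] in pixels, round what is visible of it).
The state is a dict: "clock": time; "joint_pos": joint angles; "joint_velocities": joint speeds; "joint_torque": joint torques, N m; "tcp_pos": TCP position; "orientation": TCP orientation; "ft_force": force on the tool from outside, world axes, zero at the start; "ft_torque": the same for the moment, N m; "width": opening from 0.0 (shut) to 1.0 (fully open); "finger_force": force on a finger pad.
Only numpy, scipy, OpenCV 4.12 (cv2) and the standard library are available. Lean on these libraries where they do the work, as an engineer would, in place of code of your own. Each camera call takes 0.05 s, during which the arm holds its last target. There are 200 camera calls.

## Working session

There is one attempt and no reset: what is moved stays moved. The work goes in short steps, each a Python script; the robot and the scene stay as the last script left them, time stands still between calls to the robot, and variables do not carry over. Pictures are saved under pics/ and viewed, at most 10 in all, crops included, and the job is handed in when it is done.

```bash
ls; mkdir -p pics; cat > h.py <<'E'
import numpy as np, cv2
from workcell import arm, grip, get_obs, snapshot, camera_model, boxes_of
def cloud(name, depth):
    m=camera_model(name);K=np.array(m["intrinsics"]);h,w=depth.shape
    u,v=np.meshgrid(np.arange(w),np.arange(h))
    p=np.stack([u,v],-1).reshape(-1,1,2).astype(np.float64)
    n=cv2.undistortPoints(p,K,np.array([m["k1"],0,0,0,0.]))[:,0]
    c=np.c_[n,np.ones(len(n))]*depth.reshape(-1,1)
    W=c@np.array(m["attitude"]).T+np.array(m["position"])
    return W.reshape(h,w,3)
E
python3 - <<'E'
from h import *
for n in ("scene","top"):
    rgb,d=snapshot(n); np.savez(f"{n}.npz",rgb=rgb,W=cloud(n,d),d=d)
    cv2.imwrite(f"pics/{n}.png",rgb[:,:,::-1])
    print(n,camera_model(n)["position"],(d==0).mean())
    for t in ["jig","hold_down","panel","scraper","rest","offcut0","tin"]:
        print(t,[(np.round(b["bbox"]).astype(int).tolist(),round(b["confidence"],2)) for b in boxes_of(t,n)])
print(arm.grip_depth,get_obs()["clock"])
E
```

```text
pics
scene [1557.54453063 -197.06971483 1152.16552311] 0.003765625
jig [([308, 210, 375, 255], 0.97), ([187, 138, 261, 191], 0.64)]
hold_down [([202, 141, 223, 180], 0.68), ([336, 236, 376, 249], 0.62), ([399, 230, 427, 272], 0.31)]
panel [([240, 199, 287, 235], 0.92), ([414, 205, 457, 231], 0.66)]
scraper [([422, 196, 444, 226], 0.87), ([443, 235, 476, 262], 0.85), ([474, 200, 494, 225], 0.78)]
rest [([416, 205, 452, 231], 0.69)]
offcut0 [([400, 230, 424, 269], 0.65)]
tin [([388, 176, 407, 200], 0.98), ([337, 237, 374, 251], 0.62)]
top [3.60522137e+02 2.59702254e-01 1.62148354e+03] 0.003984375
jig [([262, 134, 324, 194], 0.83), ([267, 91, 327, 113], 0.69), ([367, 256, 457, 324], 0.66), ([340, 113, 390, 151], 0.38)]
hold_down [([268, 131, 303, 150], 0.68), ([414, 260, 430, 309], 0.67)]
panel [([347, 181, 393, 224], 0.73)]
scraper [([183, 161, 198, 189], 0.81), ([172, 107, 200, 136], 0.71), ([122, 153, 148, 176], 0.55)]
rest [([177, 150, 208, 196], 0.94)]
offcut0 []
tin [([208, 197, 230, 220], 0.89)]
18.700000000000003 0.8
```

```bash
python3 - <<'E'
import cv2
a=cv2.imread("pics/top.png")[70:340,100:480]
cv2.imwrite("pics/topc.png",cv2.resize(a,None,fx=2.1,fy=2.1,interpolation=cv2.INTER_CUBIC))
E
```

```text
(no output)
```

View pics/topc.png

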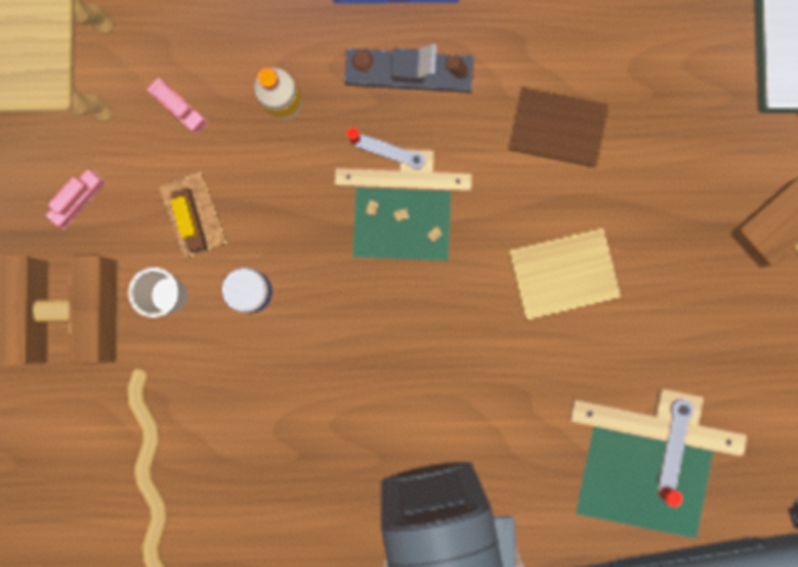

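View pics/scene.png

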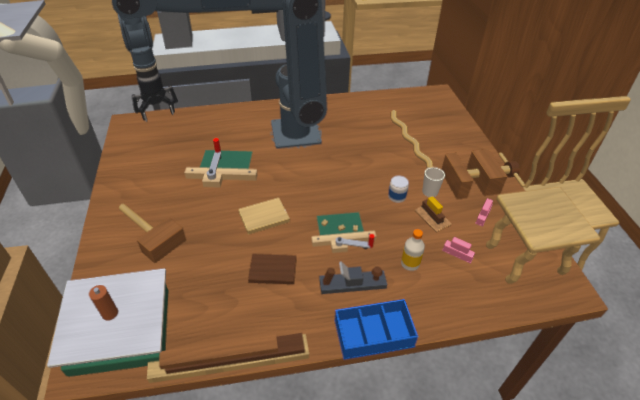

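The top crop shows three offcuts on the mat of the small jig at crop (402,222), which is full-picture pixel (291,176). Its fence is above it and its hold-down is open to the left.

- **Jigs:** there are two, at top (291,176) and (410,295). The first fits, with a mat about 46 px wide (150 mm) and the offcuts on it. The second is larger and its arm is closed.
- **Scrapers:** there are three, the yellow one at top (190,172) and pink ones at (183,119) and (135,164). The yellow one stands on the cork, so it is the one meant.
- **Panel:** the pale one is at top (369,200). The dark walnut one is not.

The scene picture agrees, with the jig at (342,225), the scraper at (433,210) and the panel at (264,214).

```bash
cat > meas.py <<'E'
from h import *
def rays(name,px):
    m=camera_model(name);K=np.array(m["intrinsics"])
    n=cv2.undistortPoints(np.asarray(px,float).reshape(-1,1,2),K,np.array([m["k1"],0,0,0,0.]))[:,0]
    return np.c_[n,np.ones(len(n))]@np.array(m["attitude"]).T, np.array(m["position"])
def plane(name,px,z):
    r,o=rays(name,px); return (o+r*((z-o[2])/r[:,2])[:,None])[:,:2]
def largest(mask):
    n,l,s,c=cv2.connectedComponentsWithStats(mask.astype(np.uint8)); k=1+np.argmax(s[1:,4]); return l==k
def rect(name,mask,z,hull=True):
    mask=mask.astype(np.uint8)
    if hull:
        c=np.vstack(cv2.findContours(mask,cv2.RETR_EXTERNAL,cv2.CHAIN_APPROX_NONE)[0])
        mask=cv2.fillConvexPoly(np.zeros_like(mask),cv2.convexHull(c),1)
    v,u=np.nonzero(mask); P=plane(name,np.c_[u,v],z).astype(np.float32)
    # area weights ~ uniform in top view
    c=P.mean(0); w,V=np.linalg.eigh(np.cov((P-c).T)); 
    return c,np.sqrt(12*w)[::-1],V[:,1],P
def box(shape,b):
    m=np.zeros(shape,bool);m[b[1]:b[3],b[0]:b[2]]=1;return m
E
python3 - <<'E'
from meas import *
R={}
for n,B in (("top",dict(jig=(255,140,330,200),panel=(330,170,405,235),rest=(170,145,215,200))),
            ("scene",dict(jig=(305,205,385,260),panel=(232,192,295,240),rest=(405,190,460,240)))):
    f=np.load(n+".npz");rgb=f["rgb"];W=f["W"];hsv=cv2.cvtColor(rgb,cv2.COLOR_RGB2HSV).astype(int);H,S,V=hsv[...,0],hsv[...,1],hsv[...,2]
    def show(t,m,z,hull=True):
        c,d,a,P=rect(n,m,z,hull); mr=cv2.minAreaRect(P)
        print(n,t,int(m.sum()),"c",c.round(1),"dim",d.round(1),"ang long",np.degrees(np.arctan2(a[1],a[0])).round(2)%180,"MAR",np.round(mr[0],1),np.round(mr[1],1),round(mr[2],1),"z",np.median(W[m][:,2]).round(1))
    j=box(H.shape,B["jig"])
    g=largest(j&(H>60)&(H<95)&(S>80)); show("mat",g,0)
    fen=largest(j&(S<140)&(V>150)&(H<30)&(W[...,2]>12)); show("fence",fen,22,False)
    p=largest(box(H.shape,B["panel"])&(W[...,2]>12)); show("panel",p,20)
    r=box(H.shape,B["rest"])
    ye=largest(r&(H>20)&(H<35)&(S>170)&(V>150)); show("grip",ye,61,False)
    rr=largest(r&(W[...,2]>3.5)); show("rest+scr",rr,6)
    ck=largest(r&(W[...,2]>2.5)&(W[...,2]<12)); show("cork",ck,6)
    sc=largest(r&(W[...,2]>18)); show("scraper cloud",sc,61); 
    q=W[r&(W[...,2]>50)]; print(" grip cloud c",q.mean(0).round(1),q.min(0).round(),q.max(0).round())
    red=j&((H<6)|(H>172))&(S>170); print(" red",int(red.sum()), "W mean",W[red].mean(0).round(1), "max z",W[red][:,2].max().round(1))
    tp=red&(W[...,2]>76); q=np.argwhere(tp)[:,::-1]; print(" handle top",plane(n,q,82).mean(0).round(1) if len(q) else None)
    oc=g*0+0; hull=cv2.fillConvexPoly(np.zeros(H.shape,np.uint8),cv2.convexHull(np.vstack(cv2.findContours(g.astype(np.uint8),0,1)[0])),1)>0
    o=hull&~g&(H<40); k,l,s,c=cv2.connectedComponentsWithStats(o.astype(np.uint8))
    print(" offcuts",[(int(s[i,4]),plane(n,[c[i]],5).round(0).tolist()[0]) for i in range(1,k) if s[i,4]>5])
E
cat > /dev/null
```

```text
top mat 1178 c [552.1  72.7] dim [144.5 104.8] ang long 86.91 MAR [552.7  72.5] [144.8 105.9] 89.3 z 1.2
top fence 615 c [622.1  64.6] dim [195.5  45.4] ang long 88.92 MAR [634.7  67.2] [208.9  60.8] 87.1 z 22.4
top panel 1538 c [ 468.7 -179.8] dim [152.7 112.2] ang long 103.34 MAR [ 468.7 -179.7] [112.8 152.9] 12.8 z 20.4
top grip 141 c [558.3 399.1] dim [60.2 23.2] ang long 16.400000000000006 MAR [558.3 399.2] [61.6 23.4] 16.0 z 66.2
top rest+scr 720 c [569.5 395.5] dim [127.5  83.9] ang long 26.72 MAR [568.8 396.3] [130.9  96.1] 13.5 z 11.1
top cork 482 c [574.3 396.2] dim [130.9 111.1] ang long 26.72 MAR [578.2 390.2] [146.5 129.3] 14.2 z 6.2
top scraper cloud 304 c [555.4 394.9] dim [95.2 36.7] ang long 18.74000000000001 MAR [553.8 395.3] [98.9 38.6] 16.1 z 51.1
 grip cloud c [533.1 367.3 194.4] [361.   0.  51.] [ 588.  445. 1621.]<stdin>:19: RuntimeWarning: Mean of empty slice.
  ret = um.true_divide(
Traceback (most recent call last):
ValueError: zero-size array to reduction operation maximum which has no identity
```

```bash
python3 - <<'E'
import cv2
a=cv2.imread("pics/top.png")[130:230,165:405]
cv2.imwrite("pics/topd.png",cv2.resize(a,None,fx=3.3,fy=3.3,interpolation=cv2.INTER_CUBIC))
E
```

```text
(no output)
```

View pics/topd.png

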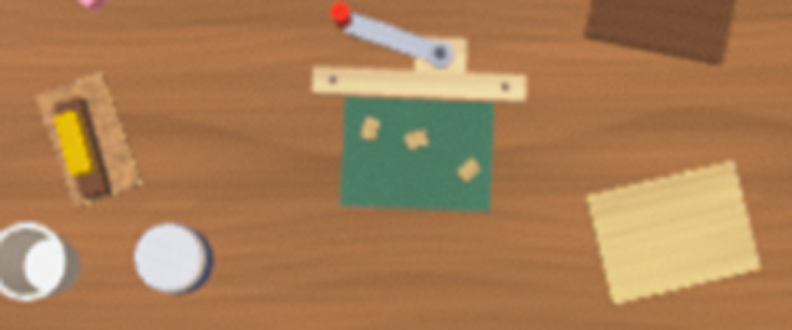

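The enlarged crop confirms these, all in crop pixels: yellow scraper on the cork at (75,145), small jig with three offcuts at (370,128), (416,139) and (468,169), and pale panel at (673,232). I'll refine with sub-pixel masks.

```bash
cat > refine.py <<'E'
from meas import *
F=4
def up(img): return cv2.resize(img.astype(np.float32),None,fx=F,fy=F,interpolation=cv2.INTER_CUBIC)
def native(px): return (np.asarray(px,float)+.5)/F-.5
def run(n,rgb,W,B,items=("mat","fence","panel","grip","cork","handle","off")):
    rgb=rgb.astype(np.float32);R,G,Bl=[up(rgb[...,i]) for i in range(3)];Z=cv2.resize(W[...,2],None,fx=F,fy=F,interpolation=cv2.INTER_NEAREST)
    sh=R.shape; bx=lambda b: box(sh,[F*t for t in b]); out={}
    def rep(t,m,z,hull=True):
        mk=m.astype(np.uint8)
        if hull: mk=cv2.fillConvexPoly(mk*0,cv2.convexHull(np.vstack(cv2.findContours(mk,0,1)[0])),1)
        v,u=np.nonzero(mk);P=plane(n,native(np.c_[u,v]),z);
        c0=P.mean(0);
        mr=cv2.minAreaRect(P.astype(np.float32)); c,d,a=mr
        if d[0]<d[1]: a+=90; d=d[::-1]
        print(n,t,"cen",c0.round(1),"MAR",np.round(c,1),np.round(d,1),"ang",round(a%180,2)); out[t]=(np.array(c),a%180,c0)
        return mk>0
    if "mat" in items or "off" in items:
        g=largest(bx(B["jig"])&(G-R>-20)&(Bl<125)); h=rep("mat",g,0)
        o=h&~g; k,l,s,c=cv2.connectedComponentsWithStats(o.astype(np.uint8))
        out["off"]=[plane(n,[native(c[i])],5)[0] for i in range(1,k) if s[i,4]>8*F*F]; print(" off",np.round(out["off"]).tolist())
    if "fence" in items:
        f=largest(cv2.morphologyEx((bx(B["jig"])&(Bl>125)&(R-Bl>30)&(Z>10)).astype(np.uint8),cv2.MORPH_OPEN,np.ones((3*F-2,3*F-2)))); rep("fence",f,22,False)
    if "panel" in items: rep("panel",largest(bx(B["panel"])&(Z>12)&(R>185)),20)
    if "grip" in items: rep("grip",largest(bx(B["rest"])&(G-Bl>90)&(R>150)),61)
    if "cork" in items: rep("cork",largest(bx(B["rest"])&(Z>3)&(Z<80)),6)
    m=bx(B["jig"])&(R-G>110)&(R>150); ys,xs=np.nonzero(m)
    out["handle"]=plane(n,[native([xs.mean(),ys.mean()])],80)[0] if len(xs) else None; print(" handle",out["handle"],len(xs)//F//F)
    return out
BX=dict(top=dict(jig=(255,125,330,200),panel=(330,170,405,235),rest=(170,145,215,200)),scene=dict(jig=(305,205,385,260),panel=(232,192,295,240),rest=(405,190,460,240)))
if __name__=="__main__":
    for n in ("top","scene"):
        f=np.load(n+".npz"); run(n,f["rgb"],f["W"],BX[n])
    f=np.load("top.npz");rgb=f["rgb"]; W=f["W"]
    print("column through jig x=300:",[(v,rgb[v,300].tolist(),W[v,300].round(0).tolist()) for v in range(146,198,1) if v<162 or v>190])
E
python3 refine.py
```

```text
top mat cen [552.   72.7] MAR [552.1  72.5] [153.3 114. ] ang 87.01
 off [[577.0, 119.0], [566.0, 73.0], [534.0, 22.0]]
top fence cen [620.7  64.1] MAR [634.4  67.4] [208.6  58.3] ang 87.22
top panel cen [ 468.9 -180. ] MAR [ 469.  -180.1] [152.9 113.2] ang 102.85
top grip cen [558.9 399.7] MAR [559.1 399.8] [63.4 26. ] ang 16.01
top cork cen [569.1 399.6] MAR [571.6 399.4] [140.8 103.6] ang 10.3
 handle [679.65690458 141.4230029 ] 29
scene mat cen [544.7  72.6] MAR [543.6  72.8] [154.   97.5] ang 86.97
 off [[536.0, 21.0], [567.0, 73.0], [578.0, 119.0]]
scene fence cen [622.5 102.4] MAR [624.1 104. ] [91.7 22.2] ang 86.98
scene panel cen [ 473.8 -180.3] MAR [ 472.5 -179.7] [149.3 109.2] ang 102.84
scene grip cen [560.3 400.7] MAR [559.9 400.7] [62.1 25.1] ang 16.3
scene cork cen [540.7 409.9] MAR [540.6 401.9] [204.7 113.2] ang 172.55
 handle [682.37958643 140.82185689] 20
column through jig x=300: [(146, [165, 165, 179], [644.0, 41.0, 42.0]), (147, [168, 170, 182], [641.0, 41.0, 41.0]), (148, [180, 179, 191], [638.0, 41.0, 39.0]), (149, [191, 180, 179], [635.0, 41.0, 40.0]), (150, [215, 186, 153], [634.0, 41.0, 24.0]), (151, [231, 205, 155], [631.0, 41.0, 24.0]), (152, [230, 204, 153], [629.0, 42.0, 16.0]), (153, [228, 203, 153], [625.0, 42.0, 23.0]), (154, [230, 205, 155], [622.0, 42.0, 20.0]), (155, [234, 212, 161], [619.0, 42.0, 16.0]), (156, [238, 217, 166], [615.0, 42.0, 22.0]), (157, [238, 218, 166], [612.0, 42.0, 20.0]), (158, [236, 212, 157], [610.0, 42.0, 15.0]), (159, [213, 180, 133], [605.0, 42.0, 26.0]), (160, [140, 133, 99], [605.0, 42.0, -1.0]), (161, [84, 121, 97], [602.0, 42.0, 1.0]), (191, [79, 126, 103], [503.0, 43.0, 0.0]), (192, [81, 124, 99], [499.0, 44.0, -1.0]), (193, [109, 119, 91], [497.0, 44.0, -5.0]), (194, [151, 110, 73], [492.0, 43.0, 4.0]), (195, [164, 110, 68], [490.0, 44.0, -4.0]), (196, [165, 109, 68], [486.0, 44.0, 1.0]), (197, [166, 112, 71], [483.0, 44.0, 4.0])]
```

```bash
cat > geo.py <<'E'
from meas import *
J0=np.array([552.,72.6]); JY=np.radians(-3.0)
def rot(a): return np.array([[np.cos(a),-np.sin(a)],[np.sin(a),np.cos(a)]])
def j2w(x,y,z=None):
    p=J0+rot(JY)@np.array([x,y],float); return p if z is None else np.r_[p,z]
def w2j(p): return rot(JY).T@(np.asarray(p)[:2]-J0)
def T(deg):
    a=np.radians(deg); c,s=np.cos(a),np.sin(a); return np.array([[c,s,0],[s,-c,0],[0,0,-1.]])
S=np.array([559.3,400.2]); SA=16.1
E
python3 - <<'E'
from geo import *
cs=np.array([(37,95),(103,73),(140,185),(78,205)],float); px=(cs+.5)/3.3-.5+[165,130]
w=plane("top",px,6); print("rest",w.round(1).tolist(),w.mean(0),np.linalg.norm(np.roll(w,-1,0)-w,axis=1))
print(np.round(get_obs()["orientation"],2).tolist())
for n,p,a in [("scr",[*S,150],SA),("scrlow",[*S,40],SA),("sw0",j2w(-2,-90,36),-3),("sw1",j2w(-2,95,36),-3),("py0",j2w(-69,-380,6),87),("py1",j2w(-69,-85,6),87),("py0b",j2w(-69,-380,6),-93),("px",j2w(-70,0,6),-3),("px0",j2w(-150,0,6),-3),("hd",[680,141,60],-3),("hd2",j2w(-5,-20,60),-3)]:
    for d in (0,180):
        q=arm.ik(np.asarray(p,float),T(a+d)); print(n,d,None if q is None else np.round(q,2).tolist())
E
```

```text
rest [[614.4, 449.7], [635.7, 384.1], [523.2, 347.1], [504.1, 408.4]] [569.33652986 397.33113878] [ 68.96625726 118.44284058  64.29838962 117.82661713]
[[0.95, 0.3, 0.0], [0.3, -0.95, -0.0], [0.0, 0.0, -1.0]]
scr 0 [0.52, 0.48, 0.46, 1.55, 0.0, -2.9]
scr 180 [0.52, 0.48, 0.46, 1.55, 0.0, 0.24]
scrlow 0 [0.52, 0.51, 0.28, 1.34, 0.0, -2.9]
scrlow 180 [0.52, 0.51, 0.28, 1.34, 0.0, 0.24]
sw0 0 [-0.15, 0.15, -0.18, 1.24, 0.0, 3.04]
sw0 180 [-0.15, 0.15, -0.18, 1.24, 0.0, -0.1]
sw1 0 [0.18, 0.23, -0.08, 1.25, 0.0, -2.91]
sw1 180 [0.18, 0.23, -0.08, 1.25, 0.0, 0.23]
py0 0 [-0.7, 0.19, -0.2, 1.18, 0.0, 0.92]
py0 180 [-0.7, 0.19, -0.2, 1.18, 0.0, -2.22]
py1 0 [-0.16, 0.0, -0.4, 1.17, 0.0, 1.46]
py1 180 [-0.16, 0.0, -0.4, 1.17, 0.0, -1.68]
py0b 0 [-0.7, 0.19, -0.2, 1.18, 0.0, -2.22]
py0b 180 [-0.7, 0.19, -0.2, 1.18, 0.0, 0.92]
px 0 [0.02, 0.03, -0.37, 1.17, 0.0, -3.07]
px 180 [0.02, 0.03, -0.37, 1.17, 0.0, 0.07]
px0 0 [0.03, -0.18, -0.57, 1.18, 0.0, -3.06]
px0 180 [0.03, -0.18, -0.57, 1.18, 0.0, 0.09]
hd 0 [0.11, 0.52, 0.33, 1.38, 0.0, -2.98]
hd 180 [0.11, 0.52, 0.33, 1.38, 0.0, 0.16]
hd2 0 [-0.03, 0.14, -0.14, 1.29, 0.0, -3.11]
hd2 180 [-0.03, 0.14, -0.14, 1.29, 0.0, 0.03]
```

```bash
python3 - <<'E'
from geo import *
A=T(SA+180)
arm.goto(np.r_[S,150.],A); arm.move_l(np.r_[S,41.],speed=120)
grip(0.0,60); o=get_obs(); print(o["width"],o["finger_force"],o["tcp_pos"],o["ft_force"],o["clock"])
arm.move_l(np.r_[S,110.],speed=120); o=get_obs(); print(o["width"],o["finger_force"],o["ft_force"],o["clock"])
for n in ("scene","top"):
    rgb,d=snapshot(n); cv2.imwrite(f"pics/g_{n}.png",rgb[:,:,::-1])
rgb=cv2.imread("pics/g_scene.png")[100:280,290:510]; cv2.imwrite("pics/g.png",cv2.resize(rgb,None,fx=3,fy=3))
E
```

```text
0.24865048154193048 59.11090850830078 [559.50693935 400.41771846  41.40090426] [-0.60583473  1.08979716  1.27549018] 5.9083
0.24884894145279765 58.76647174358368 [ 0.09237862  0.48640599 -0.89108044] 6.6333
```

View pics/g.png

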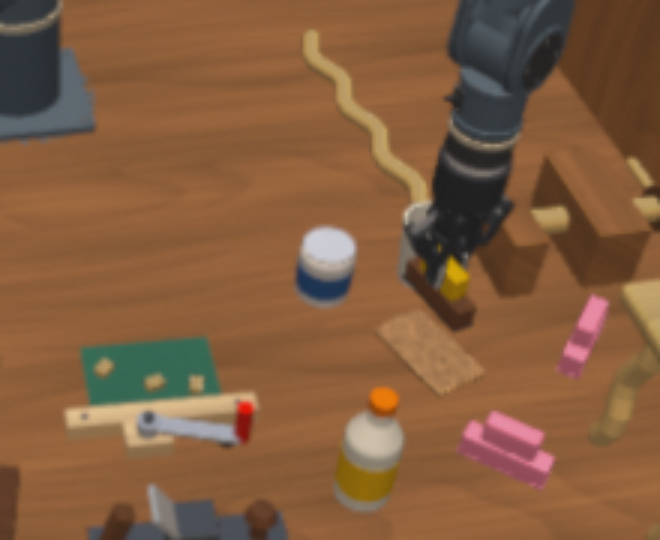

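The scraper is held clear of the cork rest, which shows empty at crop (430,350). The mat and its offcuts are undisturbed. Next is the sweep towards jig +y.

```bash
python3 - <<'E'
from geo import *
px=np.array([(412,308),(483,372),(446,395),(377,328)])/3.+[290,100]
print("rest scene",plane("scene",px,6).mean(0),plane("scene",px,6).round().tolist())
B=T(177)
arm.move_l(np.r_[S,140.],speed=150)
arm.goto(j2w(-2,-90,120.),B); arm.move_l(j2w(-2,-90,37.),speed=120)
o=get_obs();print(o["tcp_pos"],o["ft_force"],o["clock"])
arm.move_l(j2w(-2,96,37.),speed=80)
o=get_obs();print(o["tcp_pos"],o["ft_force"],o["clock"],o["width"])
arm.move_l(j2w(-2,94,37.),speed=80)
arm.move_l(j2w(-2,94,140.),speed=150)
rgb,d=snapshot("scene"); cv2.imwrite("pics/s.png",cv2.resize(rgb[180:270,270:420,::-1],None,fx=4,fy=4))
print(get_obs()["clock"])
E
```

```text
rest scene [574.68490339 398.33870763] [[506.0, 403.0], [618.0, 448.0], [644.0, 393.0], [531.0, 350.0]]
[545.69293384 -17.00028249  37.12485704] [ 0.31497141 -0.19461042 -1.16049928] 9.4667
[555.04199235 168.30542254  37.00678222] [ 0.51345412 -0.37252712 -1.32792766] 11.9417 0.24625127759431392
13.075
```

View pics/s.png

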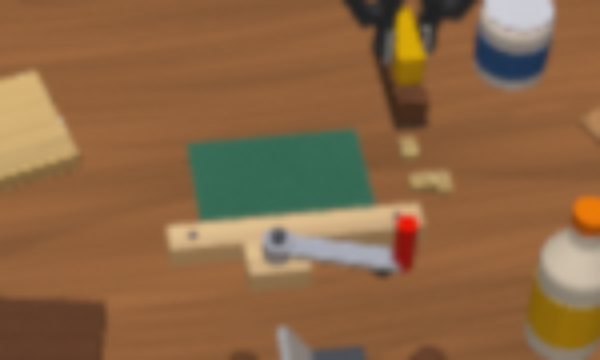

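The mat is empty and the three offcuts lie beyond its +y edge at crop (410,147) and (430,180). Now I'll put the scraper back.

```bash
cat > look.py <<'E'
from geo import *
import refine
def look(items=("mat","panel"),B=None):
    rgb,d=snapshot("top"); W=cloud("top",d); o=refine.run("top",rgb,W,B or dict(jig=(255,125,330,200),panel=(250,130,410,260),rest=(165,145,215,200)),items)
    if "panel" in items:
        c,a,c0=o["panel"]; print("PANEL jig",w2j(c).round(1),"ang",round(a-90+3,2),"clock",get_obs()["clock"])
    return rgb,o
E
python3 - <<'E'
from look import *
R=np.array([571.5,397.7])
arm.goto(np.r_[R,140.],T(198)); arm.move_l(np.r_[R,60.],speed=150); arm.move_l(np.r_[R,42.],speed=60)
o=get_obs(); print(o["tcp_pos"],o["ft_force"])
grip(0.6); arm.move_l(np.r_[R,150.],speed=150)
arm.goto(j2w(-71,-385,120.),T(87)); grip(0.6)
rgb,o=look(("panel","grip")); print(get_obs()["width"])
cv2.imwrite("pics/r.png",cv2.resize(rgb[120:240,150:420,::-1],None,fx=2.9,fy=2.9,interpolation=cv2.INTER_CUBIC))
E
```

```text
[571.20071361 397.66144984  41.56730835] [-0.64630866 -0.52460608 -1.71302143]
top panel cen [ 468.9 -179.9] MAR [ 469. -180.] [152.8 113. ] ang 102.92
top grip cen [571.4 395.9] MAR [571.4 395.8] [63.6 25.2] ang 18.46
 handle [679.66440584 141.46311438] 28
PANEL jig [ -69.7 -256.6] ang 15.92 clock 19.2
0.5993558581061367
```

View pics/r.png

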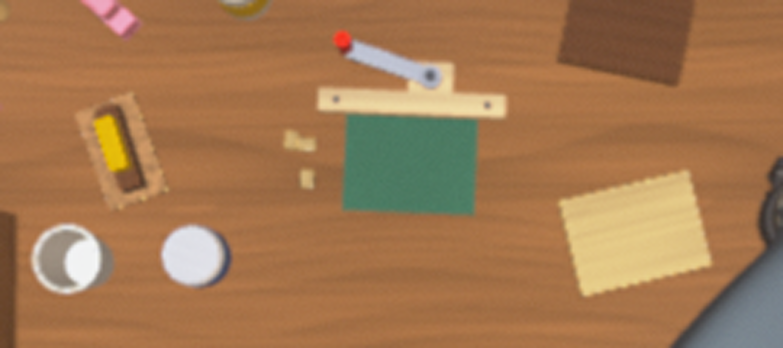

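The scraper stands on its cork at crop (118,150). The offcuts are left of the mat, about (300,140) to (307,178), and the panel is unmoved. Next I'll push the panel with two fingers.

```bash
python3 - <<'E'
from look import *
arm.move_l(j2w(-71,-385,7.),speed=150); o=get_obs(); print(o["tcp_pos"],o["ft_force"])
arm.move_l(j2w(-71,-240,7.),speed=70); o=get_obs(); print(o["tcp_pos"],o["ft_force"],o["ft_torque"],o["clock"])
rgb,o=look(("panel",)); cv2.imwrite("pics/p1.png",cv2.resize(rgb[120:250,240:440,::-1],None,fx=3.5,fy=3.5,interpolation=cv2.INTER_CUBIC))
E
```

```text
[ 461.60524327 -308.74626604    7.99609381] [-0.01118714 -0.27715864  0.37053559]
[ 468.56200255 -163.38380574    7.0283703 ] [-0.59528174  0.05215631  0.2573355 ] [-0.03971141 -0.01650737  0.01356228] 22.325
top panel cen [499. -76.] MAR [497.  -79.8] [151.5 112.7] ang 87.03
 handle [679.67598911 141.44596674] 29
PANEL jig [ -46.9 -155.1] ang 0.03 clock 22.375
```

View pics/p1.png

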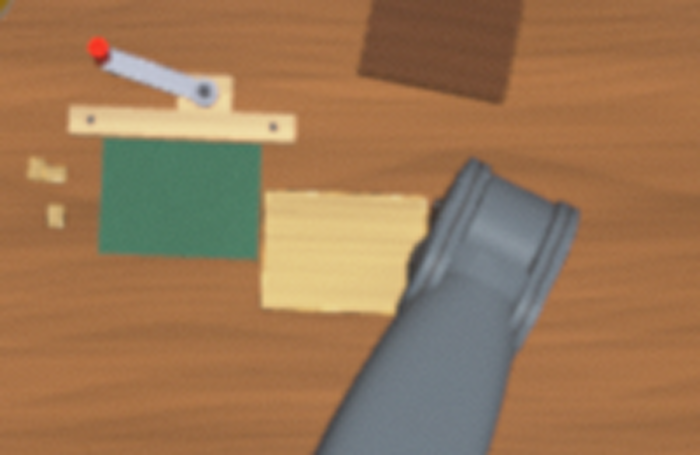

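The panel is parallel to the jig (0.03°), centred at jig (-47,-155). I'll shift the gripper to be centred behind it and continue.

```bash
python3 - <<'E'
from look import *
arm.move_l(j2w(-71,-252,7.),speed=120); arm.move_l(j2w(-47,-252,7.),speed=120)
arm.move_l(j2w(-47,-86.5,7.),speed=80); o=get_obs(); print(w2j(o["tcp_pos"]),o["ft_force"])
arm.move_l(j2w(-47,-105,7.),speed=120); arm.move_l(j2w(-47,-105,110.),speed=200)
arm.goto(j2w(-150,0,90.),T(177)); grip(0.8)
look(("panel",))
arm.move_l(j2w(-150,0,8.),speed=150)
arm.move_l(j2w(-72,0,8.),speed=80); o=get_obs(); print(w2j(o["tcp_pos"]),o["ft_force"],o["clock"])
look(("panel",))
E
```

```text
[-46.95574845 -86.60626624] [ 0.39967484 -1.71254095  0.83567549]
top panel cen [509.2  68.3] MAR [505.   72.9] [152.2 111.2] ang 86.93
 handle [679.76074504 141.46430797] 28
PANEL jig [-47.   -2.2] ang -0.07 clock 27.7417
[-7.18196270e+01  2.00305494e-02] [-0.2744376   0.52502819 -0.66734446] 29.5667
top panel cen [636.5  74. ] MAR [643.2  66.6] [211.9  76.9] ang 86.59
 handle [679.65598616 141.48130934] 29
PANEL jig [91.4 -1.2] ang -0.41 clock 29.6167
```

```bash
python3 - <<'E'
from look import *
for x in np.arange(-70,-58,1.0):
    arm.move_l(j2w(x,0,8.),speed=30); o=get_obs(); f=rot(JY).T@np.array(o["ft_force"][:2])
    print(x,w2j(o["tcp_pos"]).round(1),f.round(1))
    if abs(f[0])>12: break
arm.move_l(j2w(-90,0,8.),speed=100); arm.move_l(j2w(-150,0,100.),speed=200)
print(get_obs()["clock"])
rgb,d=snapshot("top"); cv2.imwrite("pics/f.png",cv2.resize(rgb[120:220,240:360,::-1],None,fx=5,fy=5,interpolation=cv2.INTER_CUBIC))
E
```

```text
-70.0 [-70.2   0. ] [-0.7  0.2]
-69.0 [-69.4   0. ] [-2.  -0.9]
-68.0 [-67.9   0. ] [-0.9 -0.4]
-67.0 [-67.1  -0. ] [-1.   0.3]
-66.0 [-67.   -0.1] [-4.3 -0. ]
-65.0 [-67.   -0.1] [-6.9 -0.7]
-64.0 [-66.9  -0.1] [-10.   -0.9]
-63.0 [-66.9  -0.1] [-11.3  -0.2]
-62.0 [-66.9  -0.1] [-14.1  -2. ]
33.0
```

View pics/f.png

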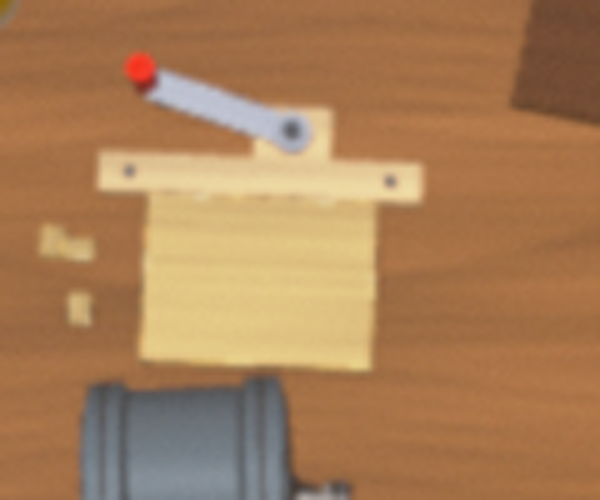

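The panel lies flush against the fence, its left and right edges at x≈145 and 374 against the fence's 98 to 423, so it is centred. The hold-down is still open, with its handle at (140,68). Now I'll swing it.

```bash
python3 - <<'E'
from look import *
def hp(h,z): return j2w(95-100*np.cos(h),-20+100*np.sin(h),z)
A=T(177); h0=1.878
grip(1.0)
arm.goto(hp(h0,130.),A); arm.move_l(hp(h0,50.),speed=120); grip(0.0,25)
o=get_obs(); print(o["width"],o["finger_force"],o["ft_force"],o["clock"])
for h in list(np.linspace(h0,0,15)[1:])+[-0.02,-0.04]:
    arm.move_l(hp(h,50.),speed=90); o=get_obs(); f=rot(JY).T@np.array(o["ft_force"][:2])
    print(round(h,2),f.round(1),round(o["width"],3))
    if h<0.2 and abs(f[1])>10 or np.linalg.norm(f)>40: break
grip(0.7); arm.move_l(hp(max(h,0),140.),speed=120)
arm.goto(j2w(-200,0,150.),A)
rgb,d=snapshot("top"); cv2.imwrite("pics/e.png",cv2.resize(rgb[120:220,160:360,::-1],None,fx=3.9,fy=3.9,interpolation=cv2.INTER_CUBIC))
W=cloud("top",d);o=refine.run("top",rgb,W,refine.BX["top"],("grip",)); x,y=w2j(o["handle"])-[95,-20]; print("h",np.arctan2(y,-x),np.hypot(x,y),get_obs()["clock"])
E
```

```text
0.20144645857081364 27.008821070194244 [1.93396072 4.06105346 0.7945274 ] 35.9167
1.74 [1.5 4.6] 0.199
1.61 [0.8 5. ] 0.2
1.48 [-0.8  5.8] 0.201
1.34 [0.1 8.3] 0.202
1.21 [-2.9  7.9] 0.201
1.07 [-3.8 10.1] 0.201
0.94 [-7.1 10.9] 0.202
0.8 [-9.8 12.3] 0.202
0.67 [-14.1  13.9] 0.201
0.54 [-16.6  12.9] 0.201
0.4 [-17.6   8.4] 0.198
0.27 [-16.8   5.7] 0.199
0.13 [-13.5   1.9] 0.205
0.0 [-10.3   5.6] 0.207
-0.02 [-10.7  10.4] 0.204
top grip cen [571.4 395.9] MAR [571.4 395.9] [63.6 24.9] ang 18.46
 handle [544.6801361   52.56469806] 22
h -0.0038606508481081434 101.26202023438007 42.6083
```

View pics/e.png

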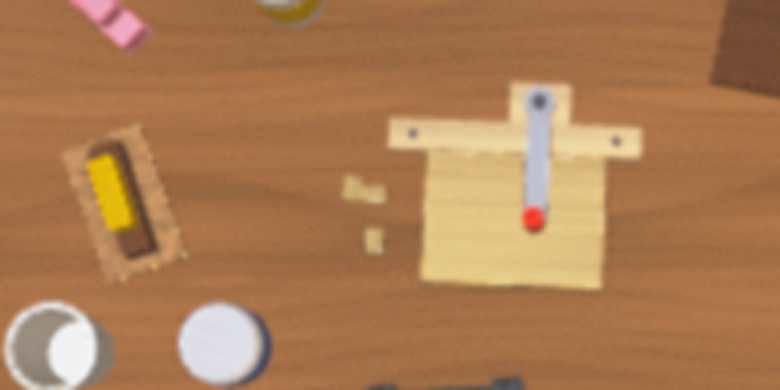

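The hold-down is on its stop, with its handle at (533,218) over the flush panel. The offcuts are clear at (365,190) and (374,240), and the scraper is on its cork at (115,200).

```bash
python3 -c "
from h import *
print(arm.finish_job())"
```

```text
the job is handed in; nothing more can be done
None
```

The job is handed in at about 43 s on the robot clock: the last picture shows the offcuts swept off the mat, the scraper back on its cork rest, the panel flush on the mat against the fence and the hold-down arm on its stop; the judge's verdict was not returned.

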